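Close the port of a wine tank lid with a quarter-turn plug

ROBOT

A 7-joint arm with a two-finger parallel gripper is mounted at the origin on the work surface. World frame = base frame: x ahead of the robot, y to its left, z up, the work surface at z = 0. Lengths are in mm, angles in rad, forces in N, time in s.
With the tool pointing down it reaches from about 425 to 925 mm from the base axis. Payload 6.8 kg.
Tool frame: the origin (TCP) lies midway between the tips of the shut fingers; the grasp point (between the pads) lies 19 mm behind it; z points along the fingers, x is the direction in which the jaws open and shut, and the axes are right-handed (so a half turn about z gives the same grasp; the last joint's range is limited). The gripper opens to 85 mm and grips with 20 to 120 N. Pads are 22 mm wide; open, the fingers measure 114 mm over their backs; the gripper's body (76 mm by 85 mm) begins 54 mm behind the grasp point. The pads swing forward as they close: fully open they stand 13 mm farther back than shut.
Start: joints at [1.005, 0.477, 0.022, 1.555, -0.011, 1.109, -0.083], TCP at [298.345, -605.506, 231.308] pointing down, gripper open.
Joint ranges: [-2.96, 2.96], [-0.34, 2.1], [-1.41, 1.46], [0.24, 2.44], [-1.37, 4.51], [0.17, 1.92], [-2.96, 2.96]. Speed limits (rad/s): [2.39, 2.39, 3.14, 3.14, 3.14, 3.14, 3.14].

INTERFACE

Orientations are given as a unit quaternion [x, y, z, w].
In Python, from plant import robot gives the robot as it stands. The module is installed in compiled form; this text tells all that it offers.
- The arm moves only by the tool play_rows, never from a script. Its argument "series" is one flat list of numbers, 5 for each row, row after row: the shift along the tool's x, y, z in cm, then the turn about the tool's z in degrees, then the finger opening in cm, from 0 to 8.54. In form: [x, y, z, turn, grip, x, y, z, turn, grip, ...]. A call has exactly 10 rows; each row is the pose to reach, as a shift and turn from the pose commanded when the call began, along the tool's axes at that moment; what a row does not reach only later rows make up. A row lasts 1/10 s, in which the tool goes at most 50 mm and 8.59 degrees, less where a joint would pass 70% of its speed; a pose out of reach is approached as far as the arm can. A call with a gripper value outside its range is refused whole. The fingers move at their own pace and stop on an object; "newtons" is the grip in N (left out, the last holds). Time passes only in rows, so rows that repeat a pose let the fingers close, or fill a call up. It gives the time, the measured TCP pose, the force and the opening at its end, in the units of the state.
- robot.get_obs(): the state, without advancing time (a new reading comes with each control period).
- robot.grab_frame(name): name is "side" or "top"; returns the picture (384x512x3 uint8, blue, green, red); there is no depth.
- robot.calibration(name): a dict with "fx", "fy", "cx", "cy" (pixels), "extrinsics" (4x4, takes a point from world to camera coordinates). Camera axes: x right, y up, looking along -z (the intrinsics and any distortion apply to the point x, -y, -z); pixel columns grow to the right and rows downward; lengths in mm; the calibration is good to about 2 mm. A picture is of the moment at which its call begins. calibration takes no time and is no camera call.
- robot.sign_off(): hands the job in, once; it reports no verdict.
Trained networks look in the newest picture that a camera, given by its name, has taken for a name from the list of things; names that differ only in an ending like _2 or _b are one class to them, and where a whole thing is asked for, a point or a joint stands for the part that bears it (a point fixed in the world has none). Each returns a list of dicts, best first, with "score" (0 to 1); they miss things now and then, are a little off and sometimes report something else, mostly with a low value. They report only what shows in the picture. A call takes as long as a camera call. They do not tell look-alikes from the thing itself.
- robot.spot_in(camera, name): "rect" ([left, top, width, height] in pixels, round what is visible of it).
- robot.trace(camera, name): "region" (384x512 bool, what is visible of it) and "rect" ([left, top, width, height] in pixels, round what is visible of it).
The state is a dict: "time": time; "joint_pos": joint angles; "joint_vel": joint speeds; "joint_torque": joint torques, N m; "tcp_pos": TCP position; "orientation": TCP orientation; "ft_force": force on the tool from outside, world axes, zero at the start; "torque": the same for the moment, N m; "opening": finger opening in mm.
Only numpy, scipy, OpenCV 4.12 (cv2) and the standard library are available. Lean on these libraries where they do the work, as an engineer would, in place of code of your own. Each camera call takes 0.05 s, during which the arm holds its last target. There are 200 camera calls.

TASK

Close the port of the tank lid with the red-handled plug: set the plug flat into the oblong pocket, which keeps its flange from spinning round, and only then turn the red handle a quarter turn clockwise (seen from above), so that it stands crosswise to the flange. Leave the plug seated and let go of it; leave the black-handled spare plug where it is.

Things in the scene. Friction and masses are not known exactly. Their poses are not given: they have to be found in the camera images.
- plug: Loose plug to fit, about 0.27 kg, standing flat on the bench. Oblong flange 80 (x) by 44 (y) by 18 mm thick; origin: centre of its underside, z up. Over it, on its z axis, a red T-handle: an upright bar 64 mm long, 14 thick, from 26 to 54 mm above the origin, to be pinched across its thickness from above. On the bench the whole plug just spins with the handle. Same either way round.
- plug_handle (a joint): Red handle's angle on the flange, rad, growing clockwise seen from above: 0 = bar along the flange's long side (plug x), 1.57 = crosswise; stops at -0.1 and 1.65. Starts between 0 and 0.2. Friction 0.2 N m: it stays where left. The bar's heading in the world is the plug's yaw minus this angle.
- port (a point): Centre of the port pocket's dark floor, 34 mm above the bench, on the round fixed tank lid (250 mm across). x along its long side, z up. Floor 92 (x) by 54 mm (y) within steel walls, straight for 9 mm, then flared 45 degrees out to 15 mm above the floor (6 mm wider each side). The flange has 5 to 6 mm play each side and can twist about 7 degrees before the walls stop it.
- spare_plug: The loose black-handled spare plug on the bench, otherwise like the red one, 140 mm or more to its left or right; origin as for the red one. Not to be used.
There are look-alikes about, which are no part of the job. Leave any blue, green or pink look-alike of the plug alone.

How it is judged (in metres and radians):
On the way, in this order (a step that is already met when the one before it is completed fails the run):
1. the red-handled plug sits in the pocket with its handle not yet turned (horizontal distance between plug and port below 0.012 m and z of plug in the frame of port below 0.006 m and angle between the x axis of plug and the x axis of port, either way round below 0.2 rad and value of joint plug_handle below 0.5 rad), for 0.2 s.
2. the red handle is turned crosswise while the plug sits in the pocket (horizontal distance between plug and port below 0.012 m and z of plug in the frame of port below 0.006 m and value of joint plug_handle above 1.2 rad), for 0.2 s.
At the end, for the whole second after the job is handed in: The red-handled plug rests flat in the pocket, let go and at rest (within 5 mm in height, 12 mm of centre, 6 degrees of upright, 11 degrees of the pocket's line), its handle turned clockwise to 1.2 rad (about 70 degrees) or more; the spare has not moved over 30 mm (horizontal distance between plug and port below 0.012 m and z of plug in the frame of port below 0.005 m and angle between plug's own z axis and vertical below 0.1 rad and angle between the x axis of plug and the x axis of port, either way round below 0.2 rad and value of joint plug_handle above 1.2 rad and linear speed of plug below 0.02 m/s); the robot touches nothing.
It fails at once if the black-handled spare plug is moved by more than 30 mm (distance of spare_plug from where it was at the start of the episode above 0.03 m).
It also fails if it takes over 45 s, if anything falls off the work surface, if the arm or the gripper's body presses on something with over 40 N, if the wrist force passes 120 N, or if a joint passes its speed limit or range.

## Working session

There is one attempt and no reset: what is moved stays moved. The work goes in short steps, Python scripts to look and compute and a tool call to move; the robot and the scene stay as the last step left them, time stands still between calls to the robot, and variables do not carry over. Pictures are saved under pics/ and viewed, on a budget of 10 in all, crops included, one or two more only if the job needs it, and the job is handed in when it is done.

Besides the shell and the picture viewer there is one more tool, called after ">>>" by a JSON object that holds its "op" and its "data". play_rows: Moves the arm, as the interface text tells. Its arguments: {"type":"object","properties":{"series":{"type":"array"},"newtons":{"type":"number"}},"required":["series"]}

```bash
mkdir -p pics
cat > h.py <<'E'
from plant import robot
import numpy as np, cv2
def ray(cam,u,v):
    c=robot.calibration(cam);E=np.array(c["extrinsics"]);R=E[:3,:3];t=E[:3,3]
    d=R.T@np.array([(u-c["cx"])/c["fx"],-(v-c["cy"])/c["fy"],-1]);return -R.T@t,d
def at(cam,u,v,z):
    o,d=ray(cam,u,v);return o+d*(z-o[2])/d[2]
def px(cam,p):
    c=robot.calibration(cam);E=np.array(c["extrinsics"]);q=E[:3,:3]@np.array(p)+E[:3,3]
    return c["cx"]+c["fx"]*q[0]/-q[2], c["cy"]+c["fy"]*-q[1]/-q[2]
E
python3 - <<'E'
from h import *
np.set_printoptions(precision=3,suppress=True)
for n in("top","side"):
    f=robot.grab_frame(n);cv2.imwrite(f"pics/{n}0.png",f)
    c=robot.calibration(n);print(n,{k:c[k] for k in c if k!="extrinsics"},ray(n,256,192))
    for t in("plug","port","spare_plug"):
        print(t,[(round(r["score"],2),r["rect"]) for r in robot.spot_in(n,t)])
o=robot.get_obs();print(o["tcp_pos"],o["orientation"],o["time"],o["opening"])
E
```

```text
top {'fx': 414.2929657095999, 'fy': 414.2929657095999, 'cx': 250.64020848731835, 'cy': 201.4477081653701} (array([ 218.572,  -71.657, 1130.379]), array([ 0.242, -0.017, -0.97 ]))
plug [(0.97, [327.1, 187.0, 22.4, 31.7]), (0.96, [311.5, 245.0, 26.6, 32.3]), (0.63, [304.1, 146.0, 28.6, 29.7]), (0.57, [359.7, 220.6, 41.3, 22.0])]
port [(0.96, [91.9, 131.5, 93.8, 89.0])]
spare_plug [(0.83, [242.0, 155.5, 23.8, 33.0])]
side {'fx': 352.00408611291357, 'fy': 352.00408611291357, 'cx': 259.81916723695457, 'cy': 192.67840359754848} (array([358.633, 739.118, 605.202]), array([ 0.101, -0.832, -0.546]))
plug [(0.82, [273.6, 140.9, 22.0, 20.4]), (0.58, [250.1, 152.6, 27.3, 22.7]), (0.54, [213.4, 161.8, 20.1, 18.5])]
port [(0.45, [205.1, 188.8, 33.0, 26.0])]
spare_plug [(0.89, [207.4, 189.8, 31.0, 26.6])]
[ 298.321 -605.417  231.155] [ 0.849 -0.528 -0.    -0.   ] 0.4 85.04126524804532
```

View pics/top0.png

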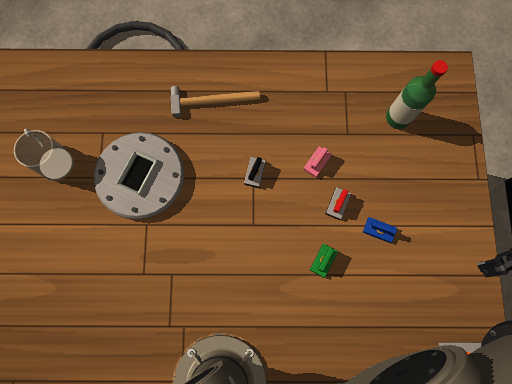

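View pics/side0.png

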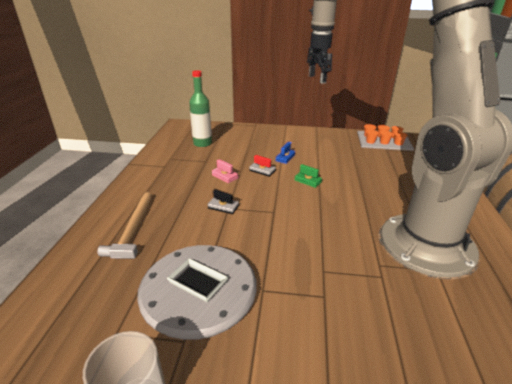

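Top view: the red plug is at (338,203). Things it could be mistaken for are pink (317,161), blue (380,230), green (323,260) and the black spare (255,171). By the description I choose the red bar on a grey flange. The port's dark floor is at (138,174). Next I check this in a crop and measure.

```bash
cat > m.py <<'E'
from h import *
def obb(mask,cam,z):
    ys,xs=np.nonzero(mask)
    h=cv2.convexHull(np.c_[xs,ys].astype(np.float32)).reshape(-1,2)
    P=np.array([at(cam,u,v,z)[:2] for u,v in h],np.float32)
    r=cv2.minAreaRect(P);b=cv2.boxPoints(r);e=[b[1]-b[0],b[2]-b[1]];l=max(e,key=np.linalg.norm)
    return np.round(r[0],1),np.round(sorted(map(np.linalg.norm,e)),1),round(float(np.degrees(np.arctan2(l[1],l[0]))%180),1)
def biggest(m,seed=None):
    n,l,s,c=cv2.connectedComponentsWithStats(m.astype(np.uint8))
    if seed is not None:return l==1+np.argmin(np.linalg.norm(c[1:]-seed,axis=1)+1e3*(s[1:,4]<15))
    return l==1+np.argmax(s[1:,4])
def red(f):
    h=cv2.cvtColor(f,cv2.COLOR_BGR2HSV);return ((h[...,0]<6)|(h[...,0]>174))&(h[...,1]>170)&(h[...,2]>80)
E
python3 - <<'E'
from m import *
f=robot.grab_frame("top")
r=biggest(red(f),(340,201));print("red top",r.sum(),obb(r,"top",54))
g=f.max(2)
win=np.zeros(g.shape,bool);win[145:205,110:170]=1
d=biggest((g<45)&win,(138,174));print("floor",d.sum(),obb(d,"top",34))
fl=next(x for x in robot.trace("top","plug") if abs(x["rect"][0]-327)<6)["region"]
print("plug region",fl.sum(),obb(fl,"top",18))
s=robot.grab_frame("side")
r2=biggest(red(s),(262,160));print("red side",r2.sum(),obb(r2,"side",54))
d2=biggest((s.max(2)<45)&(np.abs(np.mgrid[:384,:512][0]-279)<30)&(np.abs(np.mgrid[:384,:512][1]-197)<40),(197,279));print("floor side",d2.sum(),obb(d2,"side",34))
a=cv2.resize(f[170:240,300:400],None,fx=6,fy=6,interpolation=3)[:,:400*1]
b=cv2.resize(f[120:230,85:195],None,fx=3.8,fy=3.8,interpolation=3)[:418]
a=cv2.resize(f[170:240,303:373],(418,418),interpolation=3)
cv2.imwrite("pics/crop.png",cv2.resize(np.hstack([a,b[:418,:418]]),None,fx=.95,fy=.95))
E
```

```text
red top 141 (array([ 465.4, -314.9]), array([16.3, 68.3], dtype=float32), 153.9)
floor 575 (array([546.8, 237.3]), array([50.5, 90.3], dtype=float32), 155.6)
plug region 477 (array([ 467.2, -316.3]), array([46. , 85.6], dtype=float32), 159.2)
red side 141 (array([ 465.5, -295.6]), array([54.4, 76.3], dtype=float32), 95.3)
floor side 581 (array([545.9, 230.2]), array([42.7, 82.1], dtype=float32), 156.4)
```

View pics/crop.png

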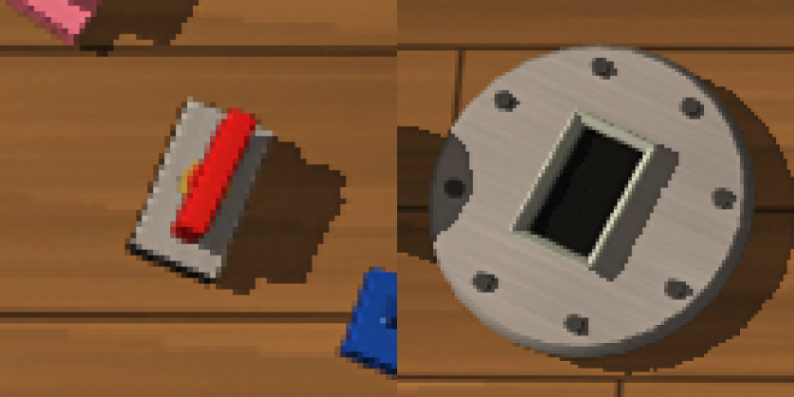

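The crop confirms the choice: a red bar on a light grey flange, lying almost parallel to it. Bar heading is 154°, flange about 159°. The pocket is at about (545,236), yaw 156°. Sizes match the ones given. I'm moving over the plug, turning counter-clockwise so the last joint keeps range for the quarter turn.

>>> {"op": "play_rows", "data": {"series": [-18.6, -27.9, 10, -80, 6, -18.6, -27.9, 10, -80, 6, -18.6, -27.9, 10, -80, 6, -18.6, -27.9, 10, -80, 6, -18.6, -27.9, 10, -80, 6, -18.6, -27.9, 10, -80, 6, -18.6, -27.9, 10, -80, 6, -18.6, -27.9, 10, -80, 6, -18.6, -27.9, 10, -80, 6, -18.6, -27.9, 10, -80, 6], "newtons": 60}}

```text
time: 1.55
tcp_pos: [466.7, -315.0, 131.3]
orientation: [0.99, 0.144, 0.0, -0.0]
ft_force: [0.3, 0.1, -1.4]
opening: 59.8
```

>>> {"op": "play_rows", "data": {"series": [0, 0, 0, -47.7, 6, 0, 0, 0, -47.7, 6, 0, 0, 0, -47.7, 6, 0, 0, 0, -47.7, 6, 0, 0, 0, -47.7, 6, 0, 0, 0, -47.7, 6, 0, 0, 0, -47.7, 6, 0, 0, 0, -47.7, 6, 0, 0, 0, -47.7, 6, 0, 0, 0, -47.7, 6]}}

```text
time: 2.55
tcp_pos: [466.5, -315.3, 131.4]
orientation: [0.849, 0.529, -0.0, 0.0]
ft_force: [-1.1, 0.7, 0.2]
opening: 59.9
```

```bash
cat >> h.py <<'E'
def go(X,Y,Z,yaw):
    """shift in cm, turn deg from present pose; yaw = tool x heading"""
    from scipy.spatial.transform import Rotation as Ro
    o=robot.get_obs();R=Ro.from_quat(o["orientation"]).as_matrix();p=np.array(o["tcp_pos"])
    y=np.degrees(np.arctan2(R[1,0],R[0,0]))
    print("t",o["time"],"tcp",np.round(p,1),"yaw",round(y,1),"tilt",np.round(R[:2,2],3),"F",np.round(o["ft_force"],1),"open",round(o["opening"],1),"j7",round(o["joint_pos"][6],2))
    print("shift cm",np.round(R.T@(np.array([X,Y,Z])-p)/10,2),"turn",round((y-yaw+180)%360-180,1))
E
python3 - <<'E'
from m import *
go(466,-315.5,23,63.9)
s=robot.grab_frame("side");f=robot.grab_frame("top")
cv2.imwrite("pics/c2.png",np.hstack([cv2.resize(s[100:220,180:340],(480,360)),cv2.resize(f[150:270,260:380],(360,360))])[:, :800])
print(px("top",(466,-315.5,54)))
E
```

```text
t 2.55 tcp [ 466.5 -315.3  131.4] yaw 63.9 tilt [ 0. -0.] F [-1.1  0.7  0.2] open 59.9 j7 1.32
shift cm [-0.03 -0.04 10.84] turn -0.0
(np.float64(340.41114319790387), np.float64(200.06807162813922))
```

View pics/c2.png

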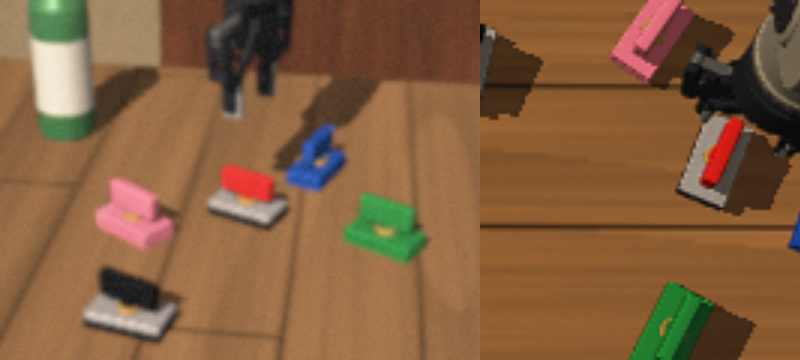

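The gripper stands above the red plug, which is at crop (245,183), and the neighbours are clear. One quick cross-check of the bar centre in the side picture, then I go down.

Run:
```python
from m import *
s=robot.grab_frame("side");r=biggest(red(s),(262,160));ys,xs=np.nonzero(r)
print("centroid",xs.mean(),ys.mean(),"pred",px("side",(466,-315.5,40)),"pred tips",px("side",(466.5,-315,131)))
```

```text
centroid 262.1063829787234 160.4468085106383 pred (np.float64(262.2619281440323), np.float64(161.25211512480968)) pred tips (np.float64(262.58807152991665), np.float64(136.56375457527668))
```

Both views agree to under 2 mm, so I go down and grip.

>>> {"op": "play_rows", "data": {"series": [0, 0, 2.5, 0, 6, 0, 0, 5, 0, 6, 0, 0, 7.5, 0, 6, 0, 0, 9, 0, 6, 0, 0, 10, 0, 6, 0, 0, 10.5, 0, 6, 0, 0, 10.7, 0, 6, 0, 0, 10.7, 0, 6, 0, 0, 10.7, 0, 0, 0, 0, 10.7, 0, 0]}}

```text
time: 3.7
tcp_pos: [466.8, -315.6, 25.0]
orientation: [0.848, 0.529, 0.0, 0.001]
ft_force: [0.8, -1.0, 0.2]
opening: 32.1
```

>>> {"op": "play_rows", "data": {"series": [0, 0, 0, 0, 0, 0, 0, 0, 0, 0, 0, 0, 0, 0, 0, 0, 0, 0, 0, 0, 0, 0, 0, 0, 0, 0, 0, 0, 0, 0, 0, 0, 0, 0, 0, 0, 0, -1.5, 0, 0, 0, 0, -4, 0, 0, 0, 0, -7, 0, 0]}}

```text
time: 4.7
tcp_pos: [465.4, -314.5, 94.6]
orientation: [0.848, 0.53, -0.0, -0.001]
ft_force: [0.0, -0.5, -2.7]
opening: 12.8
```

Run:
```python
from m import *
go(545.2,235.7,150,61.0)
s=robot.grab_frame("side");f=robot.grab_frame("top")
cv2.imwrite("pics/c3.png",np.hstack([cv2.resize(s[90:210,180:340],(480,360)),cv2.resize(f[130:250,270:390],(320,360))]))
```

```text
t 4.7 tcp [ 465.4 -314.5   94.6] yaw 64.0 tilt [-0.002  0.002] F [ 0.  -0.5 -2.7] open 12.8 j7 1.28
shift cm [ 52.94 -17.    -5.45] turn 3.0
```

View pics/c3.png

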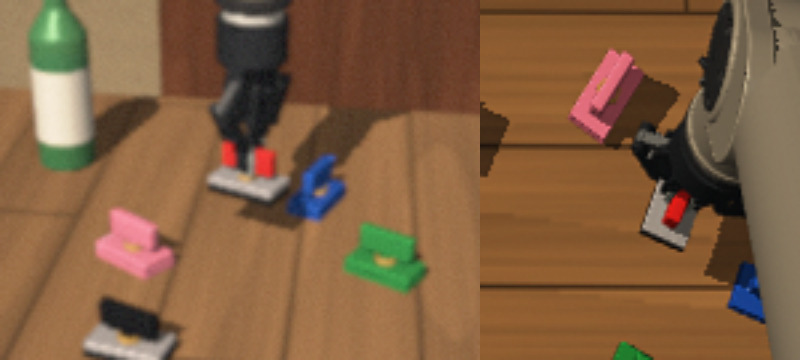

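The plug is lifted level, gripped mid-bar, at crop (248,180). The weight reads 2.7 N and the opening is 12.8 mm. I carry it to hover over the port.

>>> {"op": "play_rows", "data": {"series": [0.5, -0.2, -1.5, 0, 0, 2.5, -0.8, -3.5, 0, 0, 6, -1.9, -5, 0, 0, 10, -3.2, -5.5, 0, 0, 14, -4.5, -5.5, 0, 0, 18, -5.8, -5.5, 0, 0, 22, -7.1, -5.5, 0, 0, 26, -8.4, -5.5, 0, 0, 30, -9.6, -5.5, 0, 0, 33, -10.6, -5.5, 0, 0]}}

```text
time: 5.8
tcp_pos: [515.3, 31.1, 149.2]
orientation: [0.848, 0.531, -0.0, -0.001]
ft_force: [0.7, -0.5, -2.9]
opening: 13.2
```

>>> {"op": "play_rows", "data": {"series": [4, -1.3, 0, 0, 0, 8, -2.6, 0, 0.5, 0, 12, -3.9, 0, 1, 0, 15, -4.8, 0, 1.5, 0, 17.5, -5.6, 0, 2, 0, 19, -6.1, 0, 2.5, 0, 19.7, -6.3, 0, 3, 0, 19.9, -6.4, 0, 3, 0, 19.9, -6.4, 0, 3, 0, 19.9, -6.4, 0, 3, 0]}}

```text
time: 6.8
tcp_pos: [546.1, 233.0, 149.1]
orientation: [0.862, 0.506, -0.001, 0.0]
ft_force: [-0.6, 0.3, -2.8]
opening: 12.7
```

Run:
```python
from m import *
go(545.2,235.7,90,61.0)
s=robot.grab_frame("side");f=robot.grab_frame("top")
cv2.imwrite("pics/raw_s.png",s);cv2.imwrite("pics/raw_t.png",f)
cv2.imwrite("pics/c4.png",np.hstack([cv2.resize(s[190:330,130:270],(400,400),interpolation=3),cv2.resize(f[100:220,85:205],(400,400),interpolation=3)]))
```

```text
t 6.8 tcp [546.1 233.  149.1] yaw 60.9 tilt [-0.001 -0.001] F [-0.6  0.3 -2.8] open 12.7 j7 0.23
shift cm [ 0.2  -0.21  5.91] turn -0.1
```

View pics/c4.png

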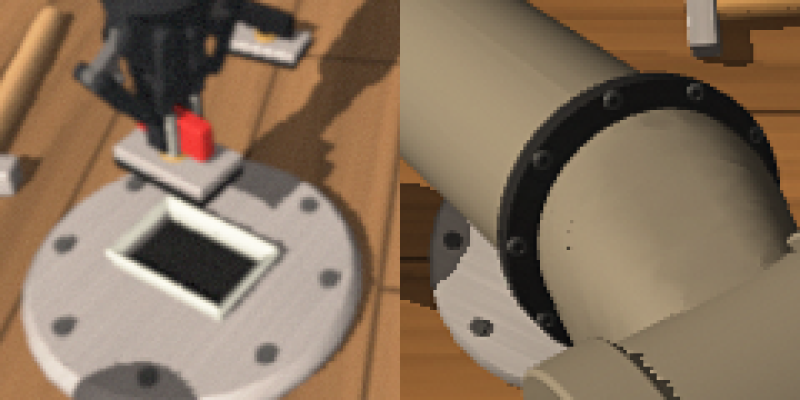

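The top camera is blocked by the arm. The side view shows the flange level above the pocket. I overlay the predicted outlines to check position and twist.

```bash
cat > ov.py <<'E'
from m import *
def wire(img,c,z,L,W,yaw,col,org,k):
    a=np.radians(yaw);u=np.array([np.cos(a),np.sin(a)]);v=np.array([-u[1],u[0]])
    P=[(np.array(px("side",(*(np.array(c)+sx*L/2*u+sy*W/2*v),z)))-org+.5)*k-.5 for sx,sy in((1,1),(1,-1),(-1,-1),(-1,1))]
    cv2.polylines(img,[np.round(np.array(P)).astype(int)],True,col,1)
E
python3 - <<'E'
from ov import *
s=cv2.imread("pics/raw_s.png");k=7;org=np.array([160,225]);a=cv2.resize(s[225:310,160:240],None,fx=k,fy=k,interpolation=3)
b=a.copy()
for z in(124.6,142.6): 
    wire(b,(546.1,233),z,80,44,155.9,(0,255,0),org,k)
    wire(b,(546.1,233),z,80,44,150.9,(255,0,255),org,k)
wire(b,(545.2,235.7),34,92,54,155.8,(0,255,255),org,k);wire(b,(545.2,235.7),49,104,66,155.8,(0,255,255),org,k)
cv2.imwrite("pics/c5.png",b)
E
```

```text
(no output)
```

View pics/c5.png

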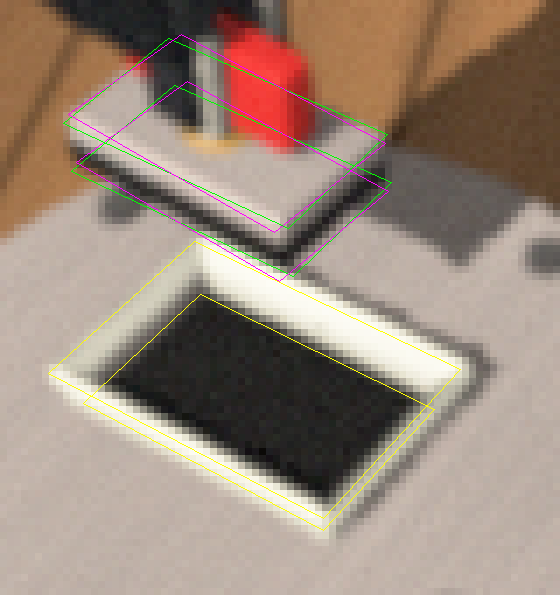

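The outlines fit. The flange edge slope matches yaw ~156°, and the flange and pocket both lie within about 2 mm of the predictions. Lowering with the small correction.

>>> {"op": "play_rows", "data": {"series": [0.2, -0.2, 1.5, 0, 0, 0.2, -0.2, 3.5, 0, 0, 0.2, -0.2, 5.5, 0, 0, 0.2, -0.2, 7, 0, 0, 0.2, -0.2, 7.6, 0, 0, 0.2, -0.2, 8, 0, 0, 0.2, -0.2, 8.3, 0, 0, 0.2, -0.2, 8.6, 0, 0, 0.2, -0.2, 8.8, 0, 0, 0.2, -0.2, 8.8, 0, 0]}}

```text
time: 7.9
tcp_pos: [545.5, 237.2, 61.4]
orientation: [0.862, 0.507, 0.0, 0.0]
ft_force: [0.7, -0.3, -3.2]
opening: 13.2
```

>>> {"op": "play_rows", "data": {"series": [0, 0, 0.1, 0, 0, 0, 0, 0.1, 0, 0, 0, 0, 0.2, 0, 0, 0, 0, 0.2, 0, 0, 0, 0, 0.3, 0, 0, 0, 0, 0.3, 0, 0, 0, 0, 0.3, 0, 0, 0, 0, 0.3, 0, 0, 0, 0, 0.3, 0, 0, 0, 0, 0.3, 0, 0]}}

```text
time: 8.9
tcp_pos: [545.5, 237.3, 59.0]
orientation: [0.862, 0.507, 0.0, 0.0]
ft_force: [-2.5, -1.8, 5.4]
opening: 13.2
```

Run:
```python
from ov import *
go(545.2,235.7,58,61)
print(np.round(robot.get_obs()["torque"],2))
s=robot.grab_frame("side");cv2.imwrite("pics/raw_s2.png",s)
k=7;org=np.array([160,225]);b=cv2.resize(s[225:310,160:240],None,fx=k,fy=k,interpolation=3)
cv2.imwrite("pics/c6.png",b)
```

```text
t 8.9 tcp [545.5 237.3  59. ] yaw 60.9 tilt [ 0. -0.] F [-2.5 -1.8  5.4] open 13.2 j7 0.14
shift cm [-0.15  0.05  0.1 ] turn -0.1
[-0.37  0.58 -0.03]
```

View pics/c6.png

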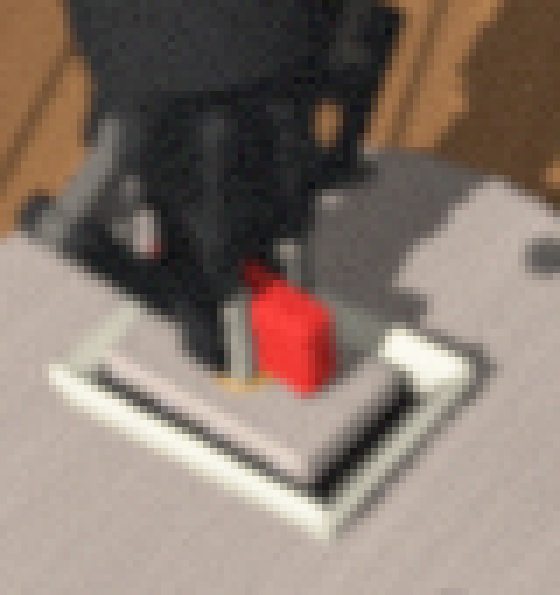

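The flange sits down inside the pocket walls, front corner at crop (310,480). The TCP is at 59.0 with about 8 N contact, which matches floor height 34 plus the 24.5 mm grip offset. Now the clockwise quarter turn.

>>> {"op": "play_rows", "data": {"series": [0, 0, 0, 5, 0, 0, 0, 0, 12, 0, 0, 0, 0, 19, 0, 0, 0, 0, 26, 0, 0, 0, 0, 33, 0, 0, 0, 0, 40, 0, 0, 0, 0, 47, 0, 0, 0, 0, 53, 0, 0, 0, 0, 57, 0, 0, 0, 0, 60, 0]}}

```text
time: 9.95
tcp_pos: [546.1, 237.6, 59.0]
orientation: [1.0, 0.007, 0.001, -0.0]
ft_force: [-0.3, -0.8, 3.9]
opening: 12.8
```

>>> {"op": "play_rows", "data": {"series": [0, 0, 0, 4, 0, 0, 0, 0, 10, 0, 0, 0, 0, 16, 0, 0, 0, 0, 22, 0, 0, 0, 0, 27, 0, 0, 0, 0, 30, 0, 0, 0, 0, 31, 0, 0, 0, 0, 31, 0, 0, 0, 0, 31, 0, 0, 0, 0, 31, 0]}}

```text
time: 10.95
tcp_pos: [546.3, 237.1, 59.0]
orientation: [0.966, -0.259, 0.001, -0.0]
ft_force: [-0.2, -2.5, 6.1]
opening: 12.9
```

Run:
```python
from ov import *
go(545.2,235.7,58,-30)
print(np.round(robot.get_obs()["torque"],2))
s=robot.grab_frame("side")
b=cv2.resize(s[225:310,160:240],None,fx=7,fy=7,interpolation=3)
cv2.imwrite("pics/c7.png",b)
```

```text
t 10.95 tcp [546.3 237.1  59. ] yaw -30.0 tilt [0.001 0.   ] F [-0.2 -2.5  6.1] open 12.9 j7 -1.19
shift cm [-0.02  0.17  0.09] turn -0.0
[-0.56  0.05  0.1 ]
```

View pics/c7.png

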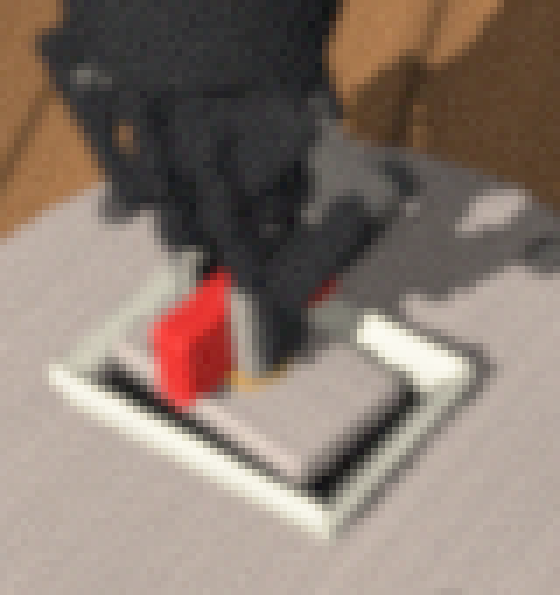

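The bar now stands crosswise and the flange has barely twisted. Releasing, lifting, and backing off so the top camera can see.

>>> {"op": "play_rows", "data": {"series": [0, 0, 0, 0, 2, 0, 0, 0, 0, 4, 0, 0, 0, 0, 4, 0, 0, 0, 0, 4, 0, 0, -0.5, 0, 4, 0, 0, -2, 0, 4, 0, 0, -5, 0, 4, 0, 0, -9, 0, 4, 0, 0, -13, 0, 4, 0, 0, -16, 0, 4]}}

```text
time: 12.0
tcp_pos: [546.1, 237.8, 222.5]
orientation: [0.966, -0.259, 0.001, -0.001]
ft_force: [0.1, -0.4, -0.2]
opening: 40.0
```

>>> {"op": "play_rows", "data": {"series": [4, 4, -1, 0, 4, 8, 8, -2, 0, 4, 11, 11, -2, 0, 4, 14, 14, -2, 0, 4, 17, 17, -2, 0, 4, 19, 19, -2, 0, 4, 20, 20, -2, 0, 4, 20, 20, -2, 0, 4, 20, 20, -2, 0, 4, 20, 20, -2, 0, 4]}}

```text
time: 13.0
tcp_pos: [618.0, -33.1, 238.5]
orientation: [0.966, -0.258, -0.0, -0.001]
ft_force: [-1.0, -0.1, 0.5]
opening: 40.1
```

Run:
```python
from ov import *
go(545.2,235.7,58,-30)
s=robot.grab_frame("side");f=robot.grab_frame("top")
r=red(f);r[:100]=0;r=biggest(r);print("red top",r.sum(),obb(r,"top",88))
fl=[(round(x["score"],2),np.round(x["rect"]),x["region"].sum(),obb(x["region"],"top",52)) for x in robot.trace("top","plug")];print(*fl,sep="\n")
print([(x["score"],x["rect"]) for x in robot.spot_in("top","spare_plug")])
cv2.imwrite("pics/c8.png",np.hstack([cv2.resize(s[225:310,155:240],(400,400),interpolation=3),cv2.resize(f[140:210,100:170],(400,400),interpolation=3)]))
```

```text
t 13.0 tcp [618.  -33.1 238.5] yaw -29.9 tilt [-0.     0.001] F [-1.  -0.1  0.5] open 40.1 j7 -0.62
shift cm [-19.69 -19.66  18.09] turn 0.1
red top 138 (array([543.8, 235.5]), array([17.7, 62.8], dtype=float32), 60.2)
(0.94, array([311., 244.,  26.,  31.]), np.int64(534), (array([ 307. , -264.8]), array([45.7, 79.7], dtype=float32), 151.9))
(0.93, array([362., 218.,  36.,  25.]), np.int64(522), (array([ 386.4, -416.2]), array([46.1, 80.8], dtype=float32), 68.9))
(0.68, array([122., 155.,  30.,  35.]), np.int64(634), (array([549.4, 242.7]), array([73.4, 86.2], dtype=float32), 151.6))
(0.56, array([306., 147.,  26.,  32.]), np.int64(454), (array([ 576.7, -258.1]), array([42.6, 88.4], dtype=float32), 144.7))
[]
```

View pics/c8.png

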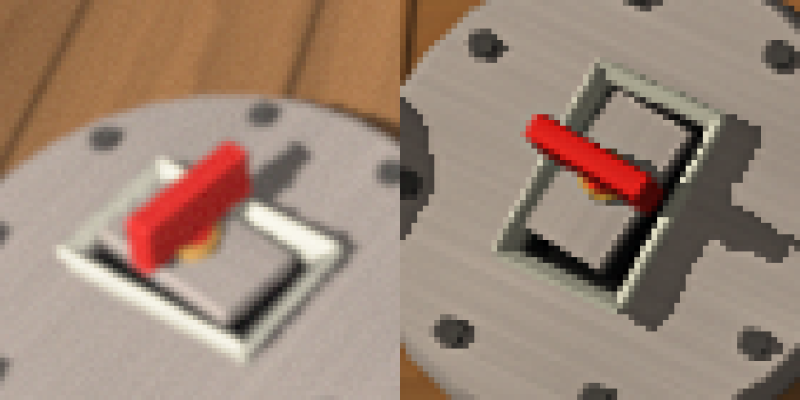

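The plug is seated inside the walls. The bar heading is 60° against the pocket's 156°, so it stands crosswise, and the gripper is clear. Handing in.

```bash
python3 -c "
from plant import robot
robot.sign_off()"
```

```text
the job is handed in; nothing more can be done
```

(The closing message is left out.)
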